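Close a filter cell with its keyed collar and hold it shut

ROBOT

A 6-joint arm with a two-finger parallel gripper is mounted at the origin on a cart in front of the work surface, level with it; the furniture and walls round the work are solid. World frame = base frame: x ahead of the robot, y to its left, z up, the work surface at z = 0. Lengths are in m, angles in degrees, forces in N, time in s.
With the tool pointing down it reaches from about 0.25 to 0.725 m from the base axis. Payload 9.7 kg.
Tool frame: the origin (TCP) lies at the very end of the fingers, on their centre line; the grasp point (between the pads) lies 19 mm behind it (bot.grip_depth is the distance from the TCP to the grasp point, in m); z points along the fingers, y is the direction in which the jaws open and shut (so a half turn about z gives the same grasp; the last joint's range is limited). The gripper opens to 85 mm and grips with 20 to 120 N. Pads are 22 mm wide; open, the fingers measure 114 mm over their backs; the gripper's body (76 mm by 85 mm) begins 54 mm behind the grasp point. The pads swing forward as they close: fully open they stand 13 mm farther back than shut.
Start: joints at [-65.489, 4.979, 10.078, 95.1, 0, 90], TCP at [0.228, -0.5, 0.231] pointing down, gripper open.
Joint ranges: [-179.16, 179.16], [-48.56, 103.87], [-65.8, 70.77], [-126.05, 130.52], [-82.76, 87.17], [-180, 180]. Speed limits (degrees/s): [127.2, 127.2, 147.25, 180, 180, 180].

INTERFACE

Orientations are given as [roll, pitch, yaw] about the fixed x, y, z axes, in that order (R = Rz(yaw) Ry(pitch) Rx(roll)).
In Python, from workcell import telemetry, optics, order, bot gives the robot as it stands. The module is installed in compiled form; this text tells all that it offers.
- The arm moves only by the shell command python3 -m inch 'ROWS' [FORCE]. ROWS is JSON, a list of rows, each a list of 7 numbers: the shift along the tool's x, y, z in m, then the turn, a rotation vector about the tool's x, y, z in rad, then the closure, from 0 (fully open) to 1 (shut). In form: [[tx, ty, tz, rx, ry, rz, grip], ...]. A call has 1 to 12 rows; each row is the pose to reach, as a shift and turn from the pose commanded when the call began, along the tool's axes at that moment; what a row does not reach only later rows make up. A row lasts 1/12 s, in which the tool goes at most 41.7 mm and 7.16 degrees, less where a joint would pass 70% of its speed; a pose out of reach is approached as far as the arm can. A call with a gripper value outside its range is refused whole. The fingers move at their own pace and stop on an object; FORCE is the grip in N (left out, the last holds). Time passes only in rows, so rows that repeat a pose let the fingers close. It gives the time, the measured TCP pose, the force and the opening at its end, in the units of the state.
- telemetry.get_obs(): the state, without advancing time (a new reading comes with each control period).
- optics.camera(name): name is "scene" or "top" or "wrist"; returns (picture, depth): 400x640x3 uint8, red, green, blue; 400x640 float32, m along the optical axis (not along the pixel's ray), 0 where there is no reading.
- optics.camera_info(name): a dict with "camera_matrix" (3x3 intrinsics, pixels), "xyz" and "attitude" of the camera in the world; the wrist camera has in their place "mount" (4x4, takes a point from camera to tool coordinates, whose origin is the TCP and whose axes are the flange's). Camera axes: x right, y down, z forward; pixel columns grow to the right and rows downward; lengths in m; the calibration is good to about 2 mm. The wrist camera is an equidistant fisheye: a pixel r from the principal point sees the ray r / f radians off the axis. A picture is of the moment at which its call begins: read the wrist's pose just before it. camera_info takes no time and is no camera call.
- order.job_done(): hands the job in, once; it reports no verdict.
The state is a dict: "time": time; "q": joint angles; "qd": joint speeds; "joint_efforts": joint torques, N m; "ee_pos": TCP position; "tcp_rot": TCP orientation; "wrist_force": force on the tool from outside, world axes, zero at the start; "torque": the same for the moment, N m; "opening": finger opening in m.
Only numpy, scipy, OpenCV 4.12 (cv2) and the standard library are available. Lean on these libraries where they do the work, as an engineer would, in place of code of your own. Each camera call takes 0.05 s, during which the arm holds its last target. There are 200 camera calls.

TASK

Close the filter cell: thread the brass ring over the post and down round the boss until it rests fully on the white sprung seat, and let go of it. Then thread the blue knurled collar over the post, turn it on the cross pin as far as needed until its hidden keyways drop over the pin, and push it fully home against the spring. Finish while still holding the collar pushed home (it springs up if let go); leave the beaker, the timer and the dish where they are.

Things in the scene. Friction and masses are not known exactly. Their poses are not given: they have to be found in the camera images.
- cell: Filter cell, fixed, upright; z is the post's axis, origin: centre of its underside, on the worktop. Aluminium flange 80 mm across, 14 mm high; an outlet stub lies low along the cell's +x to 64 mm from the axis. Above it, on the axis: a white sprung seat, a steel boss 37 mm across to 40 mm height, a steel post 22 mm across to 66 mm, then a tapering nose to 74 mm.
- shoulder (a point): Centre of the boss's flat top, 40 mm above the cell's origin, on the axis; the home stop for the collar's underside. The boss's edge is chamfered.
- pin_center (a point): Middle of the dark steel cross pin through the post, 49.5 mm above the cell's origin. The pin lies level, is 5 mm thick and 36 mm long (18 mm each side of the axis); its top is 52 mm above the origin. Its direction about the axis differs from start to start, has no relation to this point's or the cell's x axis and is not given.
- seat (a joint): White sprung seat, a sleeve 54 mm across round the boss. 0 (m): up, its top face 29 mm above the cell's origin; grows as it is pushed down, at most 0.006. The spring pushes up with 6 N at 0 and 1 N more per mm.
- ring_center (a point): Centre (half-way up) of the loose brass ring: 56 mm outside, 40 mm bore, 16 mm high, about 0.08 kg, flat on the worktop at first; z is its axis. It passes over the cross pin and fits round the boss with 1.5 mm to spare on the radius. Resting on the raised seat its centre is 37 mm above the cell's origin and its top 5 mm above the shoulder.
- collar_center (a point): Centre (half-way up) of the loose blue knurled collar: 56 mm outside, 36 mm high, bore 25 mm right through, about 0.2 kg, upright and right way up on the worktop at first; z is its axis. Not keyed it stands on the cross pin, centre 70 mm above the cell's origin. Keyed it drops 7 mm to the ring, then goes 5 mm more against the spring: home, centre 58 mm above the origin.
- collar_underside (a point): Centre of the collar's underside. Four keyways, 90 degrees apart, 8 mm wide at the bore, widening outward, 16 mm deep, open here; they are unseen from above and outside, unmarked, at an angle to the collar's x axis that is not given: find them by turning under a light push. They pass the pin within about 5 degrees; at most 90 degrees of turning, either way, finds it.
- beaker: Small empty glass beaker, 44 mm across, 58 mm high, loose bystander; origin: centre of its underside.
- bench_timer: White bench timer with three keys, lying flat, 64 x 62 mm, 18 mm high, loose bystander; origin: centre of its underside.
- dish: Petri dish, 59 mm across, 14 mm high, loose bystander; origin: centre of its underside.

How it is judged (in metres and radians):
On the way, in this order (a step that is already met when the one before it is completed fails the run):
1. the brass ring lies fully down on the sprung seat round the boss, let go, with the collar not yet over the post (horizontal distance between ring_center and cell below 0.004 m and angle between ring_center's own z axis and vertical below 0.08 rad and z of ring_center in the frame of cell below 0.0385 m and contact force between the fingers and ring below 0.1 N and horizontal distance between collar_center and cell above 0.05 m), for 0.2 s.
2. the collar is threaded over the post above the ring (horizontal distance between collar_center and cell below 0.004 m and angle between collar_center's own z axis and vertical below 0.08 rad and z of collar_center in the frame of cell below 0.08 m), for 0.1 s.
At the end, for the whole second after the job is handed in: Ring round the boss and collar keyed over the pin, both centred within 4 mm and level within 0.08 rad; collar within 2 mm of home and at rest, pressing ring and seat at least 3 mm down (over 4 N), still held by the gripper (over 2 N) with the fingers off the ring (horizontal distance between each of ring_center, collar_center and cell below 0.004 m and angle between each of ring_center, collar_center's own z axis and vertical below 0.08 rad and z of collar_center in the frame of cell below 0.06 m and value of joint seat above 0.003 m and z of ring_center in the frame of cell below 0.035 m and contact force between collar and ring above 4 N and contact force between the fingers and collar above 2 N and contact force between the fingers and ring below 0.5 N and linear speed of collar below 0.02 m/s); the arm keeps its last pose, push and grip.
It fails at once if the beaker is moved more than 30 mm (distance of beaker from where it was at the start of the episode above 0.03 m).
It fails at once if the bench_timer is moved more than 30 mm (distance of bench_timer from where it was at the start of the episode above 0.03 m).
It fails at once if the dish is moved more than 30 mm (distance of dish from where it was at the start of the episode above 0.03 m).
It also fails if it takes over 72 s, if anything falls off the work surface, if the arm or the gripper's body presses on something with over 40 N, if the wrist force passes 120 N, or if a joint passes its speed limit or range.

## Working session

There is one attempt and no reset: what is moved stays moved. The work goes in short steps, Python scripts to look and compute and a shell command to move; the robot and the scene stay as the last step left them, time stands still between calls to the robot, and variables do not carry over. Pictures are saved under pics/ and viewed, about 8 in all and at most 12, crops included, and the job is handed in when it is done.

```bash
mkdir -p pics
python3 - <<'E'
from workcell import telemetry, optics, bot
import cv2, numpy as np
o=telemetry.get_obs();print({k:np.round(v,4).tolist() for k,v in o.items()}, bot.grip_depth)
for n in ["top","scene","wrist"]:
    p,d=optics.camera(n); cv2.imwrite(f"pics/{n}0.png",p[:,:,::-1]); np.save(f"pics/{n}0.npy",d); np.save(f"pics/{n}0p.npy",p)
    print(n,optics.camera_info(n))
E
```

```text
{'time': 0.0, 'q': [-65.4924, 5.0106, 10.0328, 95.0997, 0.0005, 89.9985], 'qd': [0.059, -0.0108, 0.0148, -0.0643, -0.0721, 0.0304], 'joint_efforts': [-0.0002, -52.0394, 46.4801, 0.0164, 0.0, 0.0], 'ee_pos': [0.228, -0.5002, 0.2306], 'tcp_rot': [-179.9225, -0.0005, 24.5091], 'wrist_force': [0.3287, -0.1153, -0.4589], 'torque': [-0.0094, 0.0208, -0.0416], 'opening': 0.0857} 0.0187
top {'camera_matrix': array([[416.15588162,   0.        , 320.18890101],
       [  0.        , 416.15588162, 203.09457163],
       [  0.        ,   0.        ,   1.        ]]), 'xyz': array([ 0.45129968, -0.10595886,  1.06449601]), 'attitude': array([-1.75311476e+02, -1.52780715e-01, -9.06392801e+01])}
scene {'camera_matrix': array([[388.34133486,   0.        , 309.59653692],
       [  0.        , 388.34133486, 194.63191763],
       [  0.        ,   0.        ,   1.        ]]), 'xyz': array([0.23929717, 0.52121812, 0.54392803]), 'attitude': array([-125.94731275,    0.60808492, -153.30109541])}
wrist {'camera_matrix': array([[309.70691629,   0.        , 321.28054425],
       [  0.        , 309.70691629, 203.28528788],
       [  0.        ,   0.        ,   1.        ]]), 'mount': array([[ 9.07822507e-04, -9.62368047e-01, -2.71747894e-01,
         6.74714530e-02],
       [ 9.99999563e-01,  9.34134339e-04,  3.25340923e-05,
        -1.11521232e-04],
       [ 2.22539269e-04, -2.71747805e-01,  9.62368475e-01,
        -1.42314287e-01],
       [ 0.00000000e+00,  0.00000000e+00,  0.00000000e+00,
         1.00000000e+00]])}
```

View pics/top0.png

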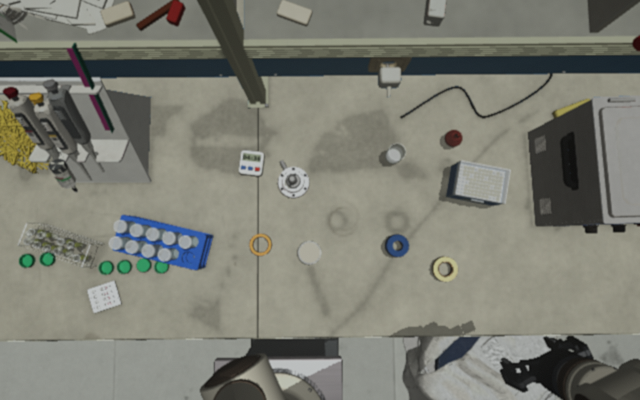

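The top view shows the ring at (261,244), the collar at (397,245), the cell at (293,181), the timer at (251,162), the beaker at (394,155) and the dish at about (343,220). There is also a white disc at (310,252).

```bash
cat > h.py <<'E'
from workcell import telemetry, optics, bot
import cv2, numpy as np
from scipy.spatial.transform import Rotation as R
def cam(n,o=None):
    i=optics.camera_info(n);K=i["camera_matrix"]
    if n=="wrist":
        T=np.eye(4);T[:3,:3]=R.from_euler('xyz',o["tcp_rot"],degrees=True).as_matrix();T[:3,3]=o["ee_pos"]
        T=T@i["mount"];return K,T[:3,:3],T[:3,3]
    return K,R.from_euler('xyz',i["attitude"],degrees=True).as_matrix(),i["xyz"]
def plane(n,px,z,o=None):
    K,Rm,c=cam(n,o);px=np.atleast_2d(px).astype(float);v=(px-K[:2,2])/K[0,0]
    if n=="wrist":
        t=np.linalg.norm(v,axis=1,keepdims=True)+1e-9;d=np.hstack([v/t*np.sin(t),np.cos(t)])
    else: d=np.hstack([v,np.ones((len(v),1))])
    d=d@Rm.T
    return c+d*((z-c[2])/d[:,2])[:,None]
def cloud(n,d):
    K,Rm,c=cam(n);v,u=np.nonzero(d>0);z=d[v,u]
    return np.c_[u,v],np.c_[(u-K[0,2])/K[0,0]*z,(v-K[1,2])/K[0,0]*z,z]@Rm.T+c
E
python3 - <<'E'
from h import *
p=np.load("pics/top0p.npy");d=np.load("pics/top0.npy")
hsv=cv2.cvtColor(p,cv2.COLOR_RGB2HSV)
def blob(m,x0,x1,y0,y1):
    w=np.zeros_like(m);w[y0:y1,x0:x1]=m[y0:y1,x0:x1]
    c=max(cv2.findContours(w,0,cv2.CHAIN_APPROX_NONE)[0],key=cv2.contourArea)
    return cv2.minEnclosingCircle(c),[np.round(v,1) for v in cv2.fitEllipse(c)[0]]
b=cv2.inRange(hsv,(100,100,40),(130,255,255));g=cv2.inRange(hsv,(8,90,80),(28,255,255))
for nm,m,win,z in [("collar",b,(370,425,220,270),.036),("ring",g,(240,282,225,265),.016)]:
    c,e=blob(m,*win);print(nm,c,e,plane("top",e,z))
for nm,px,z in [("cell",(293,181),.014),("beaker",(394,155),.03),("timer",(251,162),.018),("disc",(310,252),.014),("glass",(343,220),.01),("tape",(445,268),.02)]:
    print(nm,plane("top",px,z).round(3))
uv,P=cloud("top",d)
for nm,c in [("disc",(310,252)),("glass",(343,220)),("cell",(293,181)),("pole",(250,95)),("table",(330,280))]:
    s=np.hypot(*(uv-c).T)<6;print(nm,P[s].mean(0).round(3),P[s,2].max().round(3))
cv2.imwrite("pics/crop0.png",np.hstack([cv2.resize(p[140:270,230:430][:,:,::-1],None,fx=4,fy=4,interpolation=2)]))
E
```

```text
collar ((397.0, 245.0), 11.180439949035645) [np.float64(396.7), np.float64(245.2)] [[ 0.42961261 -0.29672903  0.036     ]]
ring ((259.94000244140625, 244.35000610351562), 11.142190933227539) [np.float64(260.0), np.float64(244.3)] [[0.43527764 0.04230465 0.016     ]]
cell [[ 0.595 -0.041  0.014]]
beaker [[ 0.656 -0.297  0.03 ]]
timer [[0.644 0.065 0.018]]
disc [[ 0.415 -0.083  0.014]]
glass [[ 0.494 -0.167  0.01 ]]
tape [[ 0.371 -0.418  0.02 ]]
disc [ 0.415 -0.083  0.014] 0.019
glass [ 0.495 -0.168 -0.   ] 0.004
cell [ 0.589 -0.044  0.058] 0.076
pole [0.803 0.061 0.062] 0.109
table [ 0.343 -0.132 -0.   ] 0.005
```

View pics/crop0.png

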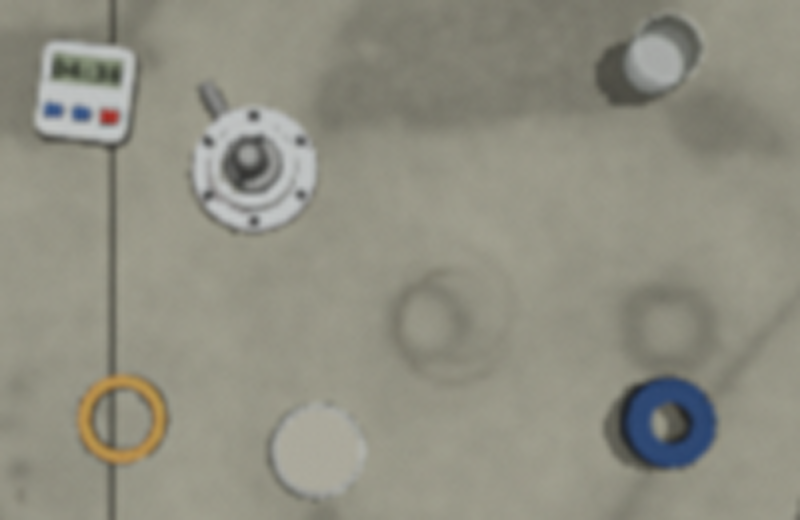

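View pics/scene0.png

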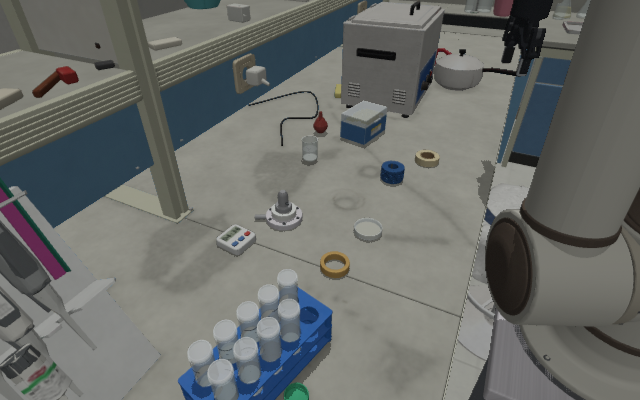

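Apart from the stain that I took for glass, the two views agree. The dish is the white disc near (0.415, -0.083), the ring is at about (0.435, 0.042), the collar at (0.430, -0.297) and the cell at about (0.592, -0.042). I'm moving over the ring with yaw near 0.

```bash
python3 -m inch '[[0.413,-0.407,0,0,0,0.4276,0],[0.413,-0.407,0,0,0,0.4276,0],[0.413,-0.407,0,0,0,0.4276,0],[0.413,-0.407,0,0,0,0.4276,0],[0.413,-0.407,0,0,0,0.4276,0],[0.413,-0.407,0,0,0,0.4276,0],[0.413,-0.407,0,0,0,0.4276,0],[0.413,-0.407,0,0,0,0.4276,0],[0.413,-0.407,0,0,0,0.4276,0],[0.413,-0.407,0,0,0,0.4276,0],[0.413,-0.407,0,0,0,0.4276,0],[0.413,-0.407,0,0,0,0.4276,0]]'
python3 - <<'E'
from h import *
o=telemetry.get_obs();print(o["ee_pos"],o["tcp_rot"],o["q"])
E
```

```text
time: 1.15
ee_pos: [0.4054, -0.0346, 0.2314]
tcp_rot: [180.0, -0.0, 0.0]
wrist_force: [-0.0, -1.1, 0.2]
opening: 0.0851
[ 0.40544073 -0.03456123  0.23138555] [ 1.79994407e+02 -2.96318670e-02  9.50818731e-03] [-4.87018199e+00 -1.44494079e+01 -8.03049578e+00  9.63889119e+01
 -3.05204856e-03  1.75120310e+02]
```

Yaw here equals q1 - q6 + 180, so yaw 0 leaves the last joint near its limit. I'll work at yaw 90, which puts q6 near 90.

```bash
python3 -m inch '[[0.030,-0.077,0.08,0,0,-1.5708,0],[0.030,-0.077,0.08,0,0,-1.5708,0],[0.030,-0.077,0.08,0,0,-1.5708,0],[0.030,-0.077,0.08,0,0,-1.5708,0],[0.030,-0.077,0.08,0,0,-1.5708,0],[0.030,-0.077,0.08,0,0,-1.5708,0],[0.030,-0.077,0.08,0,0,-1.5708,0],[0.030,-0.077,0.08,0,0,-1.5708,0],[0.030,-0.077,0.08,0,0,-1.5708,0],[0.030,-0.077,0.08,0,0,-1.5708,0],[0.030,-0.077,0.08,0,0,-1.5708,0],[0.030,-0.077,0.08,0,0,-1.5708,0]]';python3 -m inch '[[0,0,0,0,0,-0.088,0],[0,0,0,0,0,-0.088,0],[0,0,0,0,0,-0.088,0]]'
python3 - <<'E'
from h import *
o=telemetry.get_obs();p,d=optics.camera("wrist");print(o["ee_pos"],o["tcp_rot"],o["wrist_force"])
hsv=cv2.cvtColor(p,cv2.COLOR_RGB2HSV)
g=cv2.inRange(hsv,(8,90,60),(28,255,255))
cs=[c for c in cv2.findContours(g,0,cv2.CHAIN_APPROX_NONE)[0] if cv2.contourArea(c)>800]
for c in cs:
    W=plane("wrist",c[:,0],.016,o)[:,:2];print(cv2.contourArea(c),cv2.minEnclosingCircle(W.astype(np.float32)),cv2.fitEllipse((W*1000).astype(np.float32)))
cv2.imwrite("pics/w1.png",p[:,:,::-1])
E
```

```text
time: 2.15
ee_pos: [0.4352, 0.0403, 0.1511]
tcp_rot: [-180.0, 0.0, 86.3]
wrist_force: [0.1, 0.0, -0.8]
opening: 0.0854
time: 2.4
ee_pos: [0.4353, 0.0403, 0.1512]
tcp_rot: [-180.0, 0.0, 90.8]
wrist_force: [-0.2, 0.1, 0.9]
opening: 0.0854
[0.43525459 0.04031674 0.15115045] [-1.79983544e+02  2.92968261e-03  9.08254087e+01] [-0.1862305   0.0995468   0.89267601]
2689.0 ((0.43402808904647827, 0.04302075505256653), 0.02831888385117054) ((434.2256774902344, 42.953887939453125), (53.90607833862305, 55.6579475402832), 5.087221622467041)
```

View pics/w1.png

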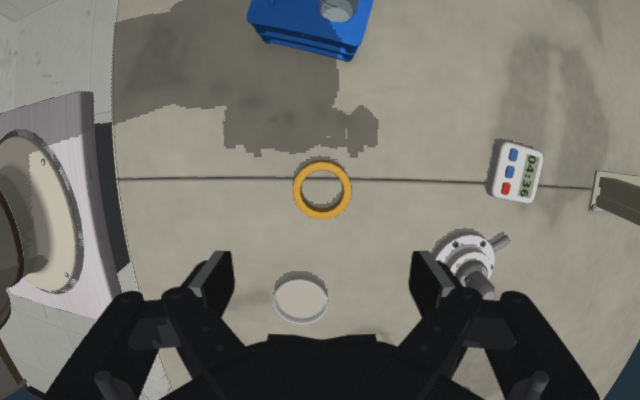

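The ring is at (322,190), which casts to (0.434, 0.043). Next I descend and grip.

```bash
python3 -m inch '[[0.0025,-0.001,0.04,0,0,0,0],[0.0025,-0.001,0.08,0,0,0,0],[0.0025,-0.001,0.11,0,0,0,0],[0.0025,-0.001,0.135,0,0,0,0],[0.0025,-0.001,0.147,0,0,0,0],[0.0025,-0.001,0.147,0,0,0,0],[0.0025,-0.001,0.147,0,0,0,1],[0.0025,-0.001,0.147,0,0,0,1],[0.0025,-0.001,0.147,0,0,0,1],[0.0025,-0.001,0.147,0,0,0,1],[0.0025,-0.001,0.147,0,0,0,1],[0.0025,-0.001,0.147,0,0,0,1]]' 30
```

```text
time: 3.45
ee_pos: [0.4356, 0.043, 0.0067]
tcp_rot: [179.8, -0.0, 91.0]
wrist_force: [-2.9, 0.6, 8.2]
opening: 0.0535
```

```bash
python3 -m inch '[[0,0,-0.03,0,0,0,1],[0,0,-0.07,0,0,0,1],[0,0,-0.11,0,0,0,1],[0,0,-0.15,0,0,0,1],[-0.151,0.1534,-0.15,0,0,0.0175,1],[-0.151,0.1534,-0.15,0,0,0.0175,1],[-0.151,0.1534,-0.15,0,0,0.0175,1],[-0.151,0.1534,-0.15,0,0,0.0175,1],[-0.151,0.1534,-0.15,0,0,0.0175,1],[-0.151,0.1534,-0.15,0,0,0.0175,1],[-0.151,0.1534,-0.15,0,0,0.0175,1],[-0.151,0.1534,-0.15,0,0,0.0175,1]]'; python3 -m inch '[[0,0,0,0,0,0,1],[0,0,0,0,0,0,1],[0,0,0,0,0,0,1]]';  python3 - <<'E'
from h import *
o=telemetry.get_obs();p,d=optics.camera("wrist");print(o["ee_pos"],o["tcp_rot"],o["wrist_force"])
np.save("pics/w2p.npy",p);np.save("pics/w2.npy",d)
cv2.imwrite("pics/w2.png",p[:,:,::-1])
E
```

```text
time: 4.45
ee_pos: [0.5903, -0.1056, 0.1548]
tcp_rot: [-180.0, -0.0, 89.9]
wrist_force: [-0.2, -0.2, -0.7]
opening: 0.0536
time: 4.7
ee_pos: [0.5899, -0.1046, 0.1553]
tcp_rot: [179.9, 0.0, 90.1]
wrist_force: [-1.4, -0.5, -0.3]
opening: 0.0537
[ 0.58992927 -0.10457075  0.15530347] [1.79927208e+02 1.03207512e-02 9.00578838e+01] [-1.43933044 -0.50189177 -0.32647419]
```

View pics/w2.png

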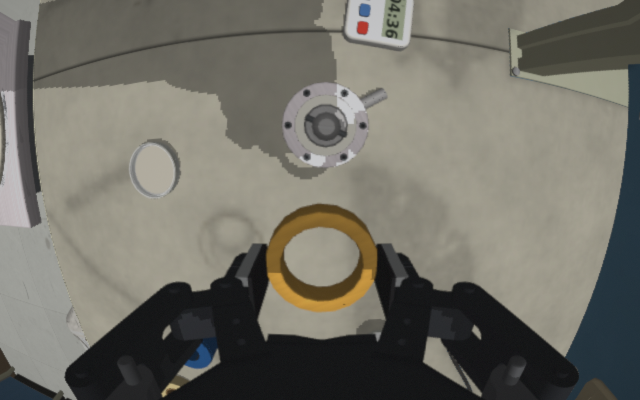

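The ring in the grip is centred near (322,258). The cell is at (326,125), and the dark pin tips show at about (309,118) and (344,130).

```bash
cat > m.py <<'E'
from h import *
from scipy.optimize import least_squares
def fixfit(W,r):
    return least_squares(lambda c:np.hypot(*(W-c).T)-r,W.mean(0),loss='soft_l1',f_scale=.0005)
def holes(p,o,win):
    x0,x1,y0,y1=win;g=cv2.cvtColor(p,cv2.COLOR_RGB2GRAY);bh=cv2.morphologyEx(g,cv2.MORPH_BLACKHAT,np.ones((9,9)))
    m=(bh>45).astype(np.uint8);w=np.zeros_like(m);w[y0:y1,x0:x1]=m[y0:y1,x0:x1]
    n,l,s,c=cv2.connectedComponentsWithStats(w)
    return np.array([c[i] for i in range(1,n) if 8<s[i,4]<60])
E
python3 - <<'E'
from m import *
o=telemetry.get_obs();p=np.load("pics/w2p.npy");d=np.load("pics/w2.npy")
o["ee_pos"]=np.array([.58993,-.10457,.1553]);o["tcp_rot"]=np.array([179.927,.01,90.058])
hsv=cv2.cvtColor(p,cv2.COLOR_RGB2HSV);g=cv2.inRange(hsv,(8,90,40),(28,255,255));g[:200]=0;g[330:]=0
c=max(cv2.findContours(g,0,cv2.CHAIN_APPROX_NONE)[0],key=cv2.contourArea)[:,0]
f=c[c[:,1]>275]
for zt in (.1626,.1646,.1666):
    W=plane("wrist",f,zt,o)[:,:2];r=fixfit(W,.028);print(zt,r.x,np.abs(r.fun).mean(), W.shape)
    inner=cv2.findContours(g,cv2.RETR_CCOMP,cv2.CHAIN_APPROX_NONE)[0]
h=holes(p,o,(270,380,70,180));print(h.round(1).tolist());W=plane("wrist",h,.014,o)[:,:2]
print(W.round(4).tolist())
r=np.hypot(*(W-np.median(W,0)).T);print(r.round(4))
cv2.imwrite("pics/c2.png",cv2.resize(p[80:170,280:385][:,:,::-1],None,fx=7,fy=6,interpolation=2))
E
```

```text
0.1626 [ 0.58872913 -0.10523088] 0.00017718390391135915 (122, 2)
0.1646 [ 0.588725   -0.10371043] 0.0002344671244288577 (122, 2)
0.1666 [ 0.58872472 -0.1022001 ] 0.0003121388154486738 (122, 2)
[[344.0, 92.9], [369.9, 93.5], [306.1, 92.9], [339.6, 110.9], [308.8, 118.2], [287.7, 124.8], [362.5, 125.2], [341.1, 133.1], [306.4, 156.6], [343.1, 156.6], [321.7, 169.8]]
[[0.6091, -0.0129], [0.6327, -0.0127], [0.575, -0.013], [0.6052, -0.0295], [0.5774, -0.0363], [0.5582, -0.0421], [0.6263, -0.0422], [0.6067, -0.0498], [0.575, -0.0716], [0.6088, -0.0715], [0.5891, -0.0839]]
[0.0296 0.0403 0.042  0.0127 0.0284 0.047  0.0211 0.0078 0.0422 0.0296
 0.0448]
```

View pics/c2.png

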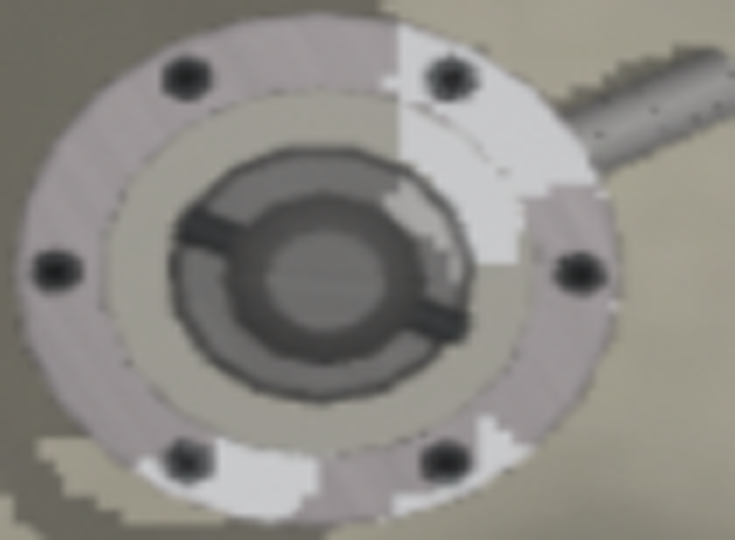

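```bash
cat >> m.py <<'E'
def wcloud(d,o,mask):
    K,Rm,c=cam("wrist",o);v,u=np.nonzero((d>0)&(mask>0));q=(np.c_[u,v]-K[:2,2])/K[0,0];t=np.linalg.norm(q,axis=1,keepdims=True)+1e-9
    z=d[v,u][:,None];return np.c_[u,v],np.hstack([q/t*np.tan(t)*z,z])@Rm.T+c
E
python3 - <<'E'
from m import *
o={};p=np.load("pics/w2p.npy");d=np.load("pics/w2.npy")
o["ee_pos"]=np.array([.58993,-.10457,.1553]);o["tcp_rot"]=np.array([179.927,.01,90.058])
hsv=cv2.cvtColor(p,cv2.COLOR_RGB2HSV);g=cv2.inRange(hsv,(8,90,40),(28,255,255));g[:200]=0;g[330:]=0
uv,P=wcloud(d,o,g)
print(np.histogram(P[:,2],np.arange(.135,.18,.002)))
top=P[P[:,2]>np.percentile(P[:,2],97)-.004]
print(len(top),np.median(top,0))
for r0 in (275,285,295): 
    s=(uv[:,1]>r0)&(abs(uv[:,0]-322)<20);print(r0,s.sum(),np.median(P[s],0),P[s].std(0))
m=np.zeros(d.shape,np.uint8);m[230:260,300:340]=1;_,Q=wcloud(d,o,m);print("tbl",np.median(Q,0))
m=np.zeros(d.shape,np.uint8);m[120:132,318:334]=1;_,Q=wcloud(d,o,m);print("post",np.median(Q,0),Q[:,2].std())
for zt in (.1566,.1586,.1606):
    c=max(cv2.findContours(g,0,cv2.CHAIN_APPROX_NONE)[0],key=cv2.contourArea)[:,0];f=c[c[:,1]>275]
    W=plane("wrist",f,zt,o)[:,:2];r=fixfit(W,.028);print(zt,r.x,np.abs(r.fun).mean())
E
```

```text
(array([   0,    0,    0,    0,    0,    0,    0,   56,  219,  265,  273,
        288,  308,  615, 3690,  220,    7,    0,    0,    0,    0,    0]), array([0.135, 0.137, 0.139, 0.141, 0.143, 0.145, 0.147, 0.149, 0.151,
       0.153, 0.155, 0.157, 0.159, 0.161, 0.163, 0.165, 0.167, 0.169,
       0.171, 0.173, 0.175, 0.177, 0.179]))
4524 [ 0.5885946  -0.10127301  0.16394956]
275 997 [ 0.58911072 -0.1253851   0.16245381] [0.00607673 0.00971244 0.01324315]
285 963 [ 0.58910753 -0.12545133  0.16268501] [0.00595281 0.00985677 0.01338889]
295 588 [ 0.58910147 -0.1270752   0.16381992] [0.00589669 0.01231044 0.01655795]
tbl [ 5.87600363e-01 -1.65171487e-01 -2.67132176e-04]
post [ 0.59201098 -0.04184601  0.0737117 ] 0.0008026364821035749
0.1566 [ 0.58875978 -0.10980873] 0.0002744373433494152
0.1586 [ 0.58875292 -0.1082861 ] 0.00020136162432989326
0.1606 [ 0.58874103 -0.1067582 ] 0.00016350601325918404
```

Run:
```python
from m import *
o={};p=np.load("pics/w2p.npy");d=np.load("pics/w2.npy")
o["ee_pos"]=np.array([.58993,-.10457,.1553]);o["tcp_rot"]=np.array([179.927,.01,90.058])
hsv=cv2.cvtColor(p,cv2.COLOR_RGB2HSV);g=cv2.inRange(hsv,(8,90,40),(28,255,255));g[:200]=0;g[330:]=0
uv,P=wcloud(d,o,g);T=P[abs(P[:,2]-.164)<.0015]
A=np.c_[T[:,:2]-T[:,:2].mean(0),np.ones(len(T))];print("tilt",np.linalg.lstsq(A,T[:,2],rcond=None)[0])
h=cv2.convexHull(T[:,:2].astype(np.float32));print(cv2.minEnclosingCircle(h),fixfit(h[:,0].astype(float),.028).x)
```

```text
tilt [-0.00077341  0.00024536  0.16398353]
((0.5887782573699951, -0.10553646832704544), 0.028235726058483124) [ 0.58858628 -0.10531645]
```

```bash
python3 -m inch '[[0.03,0.0034,0,0,0,0,1],[0.0626,0.0034,0,0,0,0,1],[0.0626,0.0034,0.03,0,0,0,1],[0.0626,0.0034,0.056,0,0,0,1],[0.0626,0.0034,0.056,0,0,0,1],[0.0626,0.0034,0.056,0,0,0,1],[0.0626,0.0034,0.056,0,0,0,1]]'
python3 - <<'E'
from m import *
o=telemetry.get_obs();p,d=optics.camera("wrist");print(o["ee_pos"],o["tcp_rot"],o["wrist_force"])
hsv=cv2.cvtColor(p,cv2.COLOR_RGB2HSV);g=cv2.inRange(hsv,(8,90,40),(28,255,255));g[:200]=0;g[330:]=0
uv,P=wcloud(d,o,g);zt=o["ee_pos"][2]+.0087;T=P[abs(P[:,2]-zt)<.0015]
h=cv2.convexHull(T[:,:2].astype(np.float32));print(cv2.minEnclosingCircle(h))
m=np.zeros(d.shape,np.uint8);m[200:330,260:385]=1
_,Q=wcloud(d,o,m);Q=Q[(Q[:,2]>.0725)&(Q[:,2]<.0755)&(np.hypot(Q[:,0]-.592,Q[:,1]+.042)<.014)];print("nose",len(Q),Q.mean(0),np.ptp(Q,axis=0))
cv2.imwrite("pics/w3.png",cv2.resize(p[170:350,220:420][:,:,::-1],None,fx=3,fy=3,interpolation=2))
E
```

```text
time: 5.33
ee_pos: [0.5941, -0.0429, 0.1001]
tcp_rot: [179.9, 0.0, 90.0]
wrist_force: [0.6, -0.5, -1.4]
opening: 0.0536
[ 0.59406439 -0.04292592  0.10005459] [1.79909363e+02 7.39212494e-03 8.99905740e+01] [ 0.63810845 -0.52165672 -1.36984855]
((0.5929322242736816, -0.04353756457567215), 0.028132541105151176)
nose 336 [ 0.59226609 -0.04186782  0.07374259] [0.01355377 0.01213952 0.00274362]
```

View pics/w3.png

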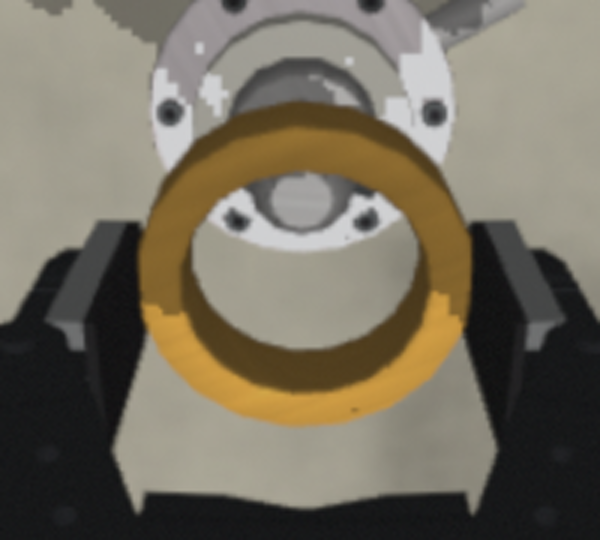

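The picture shows the ring directly over the nose apart from perspective. The remaining correction is about 1 mm, and I'll descend in stages watching the force.

```bash
python3 -m inch '[[0.0009,-0.0007,0.01,0,0,0,1],[0.0009,-0.0007,0.02,0,0,0,1],[0.0009,-0.0007,0.03,0,0,0,1],[0.0009,-0.0007,0.038,0,0,0,1],[0.0009,-0.0007,0.038,0,0,0,1],[0.0009,-0.0007,0.038,0,0,0,1]]'; python3 -m inch '[[0,0,0.006,0,0,0,1],[0,0,0.011,0,0,0,1],[0,0,0.011,0,0,0,1]]'
```

```text
time: 5.88
ee_pos: [0.5925, -0.042, 0.0594]
tcp_rot: [-179.9, -0.0, 90.0]
wrist_force: [0.1, -0.2, 0.5]
opening: 0.0533
time: 6.13
ee_pos: [0.5926, -0.042, 0.0482]
tcp_rot: [-179.9, -0.0, 90.0]
wrist_force: [0.2, -0.7, -0.6]
opening: 0.0532
```

```bash
python3 -m inch '[[0,0,0.004,0,0,0,1],[0,0,0.008,0,0,0,1],[0,0,0.0115,0,0,0,1],[0,0,0.0115,0,0,0,1]]'
```

```text
time: 6.47
ee_pos: [0.5926, -0.0419, 0.0368]
tcp_rot: [-179.9, -0.0, 90.0]
wrist_force: [0.4, 0.4, -1.2]
opening: 0.0538
```

The descent was force-free and the ring is now at seat height, so I release and withdraw.

```bash
python3 -m inch '[[0,0,0.001,0,0,0,1],[0,0,0.001,0,0,0,1],[0,0,0.001,0,0,0,0],[0,0,0.001,0,0,0,0],[0,0,0.001,0,0,0,0],[0,0,0.001,0,0,0,0],[0,0,0.001,0,0,0,0],[0,0,0.001,0,0,0,0]]'; python3 -m inch '[[0,0,-0.03,0,0,0,0],[0,0,-0.07,0,0,0,0],[0,0,-0.11,0,0,0,0],[-0.06,0,-0.11,0,0,0,0],[-0.06,0,-0.11,0,0,0,0],[-0.06,0,-0.11,0,0,0,0],[-0.06,0,-0.11,0,0,0,0]]'
python3 - <<'E'
from m import *
o=telemetry.get_obs();p,d=optics.camera("wrist");print(o["ee_pos"],o["tcp_rot"],o["wrist_force"])
hsv=cv2.cvtColor(p,cv2.COLOR_RGB2HSV);g=cv2.inRange(hsv,(8,90,40),(28,255,255))
uv,P=wcloud(d,o,g);s=np.hypot(P[:,0]-.592,P[:,1]+.042)<.04;P=P[s]
print(np.histogram(P[:,2],np.arange(.02,.06,.003)))
T=P[abs(P[:,2]-.045)<.002];h=cv2.convexHull(T[:,:2].astype(np.float32));print(cv2.minEnclosingCircle(h))
A=np.c_[T[:,:2]-T[:,:2].mean(0),np.ones(len(T))];print("tilt",np.linalg.lstsq(A,T[:,2],rcond=None)[0])
cv2.imwrite("pics/w4.png",cv2.resize(p[60:190,250:400][:,:,::-1],None,fx=4,fy=4,interpolation=2))
E
```

```text
time: 7.13
ee_pos: [0.5931, -0.042, 0.0369]
tcp_rot: [180.0, -0.0, 90.0]
wrist_force: [0.5, 0.1, 0.9]
opening: 0.0851
time: 7.72
ee_pos: [0.593, -0.1028, 0.1468]
tcp_rot: [180.0, -0.0, 89.9]
wrist_force: [-0.1, 0.9, -0.0]
opening: 0.0857
[ 0.59295232 -0.1028481   0.14680547] [ 1.79996301e+02 -5.67048821e-03  8.98915508e+01] [-0.0916114   0.88363479 -0.04891249]
(array([   0,    0,    0,    0,   11,   22,   43,  414, 1357,    1,    1,
          0,    0]), array([0.02 , 0.023, 0.026, 0.029, 0.032, 0.035, 0.038, 0.041, 0.044,
       0.047, 0.05 , 0.053, 0.056, 0.059]))
((0.5918065309524536, -0.04302007704973221), 0.027511613443493843)
tilt [-0.00077475 -0.00057095  0.04460914]
```

View pics/w4.png

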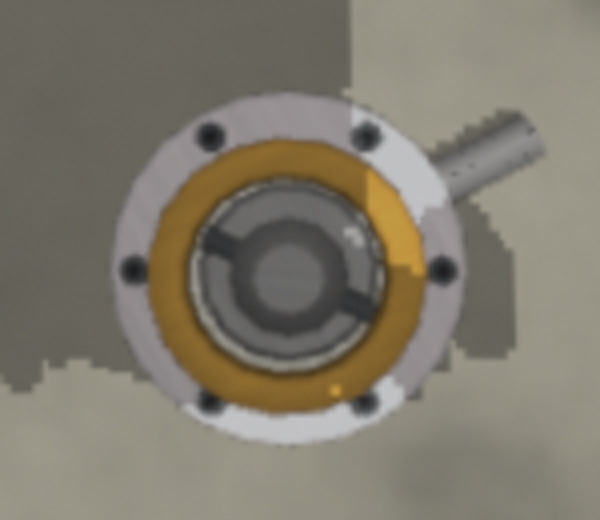

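The ring lies level round the boss with its top at about 45 mm, so it is seated. Next is the collar.

```bash
python3 -m inch '[[-0.194,-0.1634,0,0,0,0,0],[-0.194,-0.1634,0,0,0,0,0],[-0.194,-0.1634,0,0,0,0,0],[-0.194,-0.1634,0,0,0,0,0],[-0.194,-0.1634,0,0,0,0,0],[-0.194,-0.1634,0,0,0,0,0],[-0.194,-0.1634,0,0,0,0,0],[-0.194,-0.1634,0,0,0,0,0],[-0.194,-0.1634,0,0,0,0,0],[-0.194,-0.1634,0,0,0,0,0]]'
python3 - <<'E'
from m import *
o=telemetry.get_obs();p,d=optics.camera("wrist");print(o["ee_pos"],o["tcp_rot"],o["q"])
hsv=cv2.cvtColor(p,cv2.COLOR_RGB2HSV);g=cv2.inRange(hsv,(100,80,20),(130,255,255))
uv,P=wcloud(d,o,g);s=np.hypot(P[:,0]-.43,P[:,1]+.297)<.05;P=P[s];T=P[abs(P[:,2]-.036)<.002]
h=cv2.convexHull(T[:,:2].astype(np.float32));print(len(P),len(T),cv2.minEnclosingCircle(h))
E
```

```text
time: 8.6
ee_pos: [0.4305, -0.2948, 0.1467]
tcp_rot: [180.0, -0.0, 90.1]
wrist_force: [0.3, 0.4, 0.3]
opening: 0.0852
[ 0.43045197 -0.2948001   0.14665517] [ 1.79997186e+02 -2.43573385e-02  9.00855214e+01] [-3.44175884e+01  2.41686730e-01 -4.19499017e+00  8.55748011e+01
  2.16669090e-02  5.54968887e+01]
2867 2394 ((0.42836716771125793, -0.29906976222991943), 0.027754973620176315)
```

```bash
python3 -m inch '[[-0.0032,-0.0009,0.04,0,0,0,0],[-0.0032,-0.0009,0.08,0,0,0,0],[-0.0032,-0.0009,0.11,0,0,0,0],[-0.0032,-0.0009,0.13,0,0,0,0],[-0.0032,-0.0009,0.137,0,0,0,0],[-0.0032,-0.0009,0.137,0,0,0,0],[-0.0032,-0.0009,0.137,0,0,0,1],[-0.0032,-0.0009,0.137,0,0,0,1],[-0.0032,-0.0009,0.137,0,0,0,1],[-0.0032,-0.0009,0.137,0,0,0,1],[-0.0032,-0.0009,0.137,0,0,0,1],[-0.0032,-0.0009,0.137,0,0,0,1]]' 80
```

```text
time: 9.65
ee_pos: [0.43, -0.2997, 0.0125]
tcp_rot: [179.8, 0.1, 90.0]
wrist_force: [-1.5, 3.0, 8.4]
opening: 0.0543
```

```bash
python3 -m inch '[[0,0,-0.03,0,0,0,1],[0,0,-0.07,0,0,0,1],[0,0,-0.11,0,0,0,1],[0,0,-0.15,0,0,0,1],[0.195,0.163,-0.155,0,0,0,1],[0.195,0.163,-0.155,0,0,0,1],[0.195,0.163,-0.155,0,0,0,1],[0.195,0.163,-0.155,0,0,0,1],[0.195,0.163,-0.155,0,0,0,1],[0.195,0.163,-0.155,0,0,0,1],[0.195,0.163,-0.155,0,0,0,1],[0.195,0.163,-0.155,0,0,0,1]]'; python3 -m inch '[[0,0,0,0,0,0,1],[0,0,0,0,0,0,1],[0,0,0,0,0,0,1],[0,0,0,0,0,0,1]]';  python3 - <<'E'
from m import *
o=telemetry.get_obs();p,d=optics.camera("wrist");print(o["ee_pos"],o["tcp_rot"],o["wrist_force"],o["torque"])
hsv=cv2.cvtColor(p,cv2.COLOR_RGB2HSV);g=cv2.inRange(hsv,(100,80,20),(130,255,255));g[:180]=0;g[350:]=0
uv,P=wcloud(d,o,g);P=P[np.hypot(*(P[:,:2]-o["ee_pos"][:2]).T)<.04]
hh,e=np.histogram(P[:,2],np.arange(.1,.25,.001));zt=e[hh.argmax()]+.0005;print("ztop",zt)
T=P[abs(P[:,2]-zt)<.0015];h=cv2.convexHull(T[:,:2].astype(np.float32));print(len(T),cv2.minEnclosingCircle(h))
A=np.c_[T[:,:2]-T[:,:2].mean(0),np.ones(len(T))];print("tilt",np.linalg.lstsq(A,T[:,2],rcond=None)[0])
# outer far arc and bore
c=max(cv2.findContours(g,0,cv2.CHAIN_APPROX_NONE)[0],key=cv2.contourArea)[:,0];f=c[c[:,1]>np.percentile(c[:,1],60)]
print("arc",fixfit(plane("wrist",f,zt,o)[:,:2],.028).x)
hs=holes(p,o,(270,380,50,190));W=plane("wrist",hs,.014,o)[:,:2];r=np.hypot(*(W-[.5921,-.0422]).T);W=W[abs(r-.034)<.004];print("cell",len(W),W.mean(0))
cv2.imwrite("pics/w5.png",p[:,:,::-1])
E
```

```text
time: 10.65
ee_pos: [0.593, -0.102, 0.1652]
tcp_rot: [180.0, -0.0, 90.2]
wrist_force: [-0.3, -1.1, -2.4]
opening: 0.0538
time: 10.98
ee_pos: [0.5912, -0.1053, 0.1653]
tcp_rot: [180.0, 0.0, 89.9]
wrist_force: [-0.1, -0.5, -2.5]
opening: 0.0538
[ 0.59122074 -0.10531876  0.16525686] [1.79969039e+02 9.84884250e-03 8.98960888e+01] [-0.09703978 -0.46156408 -2.48981289] [-0.05202756 -0.03660121 -0.02586778]
ztop 0.18850000000000008
7977 ((0.5900298953056335, -0.10535034537315369), 0.028292745351791382)
tilt [-0.00165631  0.00110935  0.18819756]
arc [ 0.59000762 -0.10349268]
cell 6 [ 0.59187422 -0.04240481]
```

View pics/w5.png

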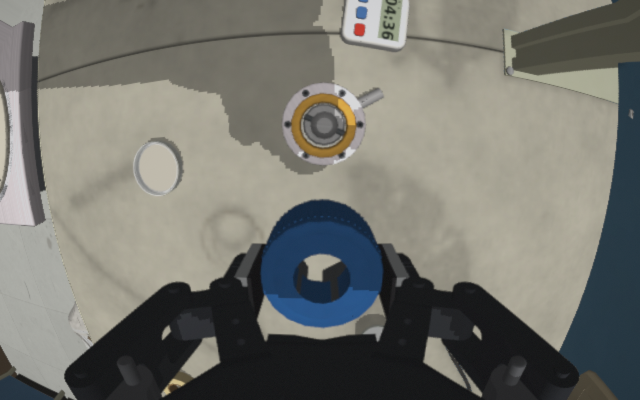

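The collar is level in the grip, its underside 12.8 mm beyond the TCP. I'm moving it over the post.

```bash
python3 -m inch '[[0.03,0.0019,0,0,0,0,1],[0.0628,0.0019,0,0,0,0,1],[0.0628,0.0019,0.03,0,0,0,1],[0.0628,0.0019,0.06,0,0,0,1],[0.0628,0.0019,0.072,0,0,0,1],[0.0628,0.0019,0.072,0,0,0,1],[0.0628,0.0019,0.072,0,0,0,1],[0.0628,0.0019,0.072,0,0,0,1]]'
python3 - <<'E'
from m import *
o=telemetry.get_obs();p,d=optics.camera("wrist");print(o["ee_pos"],o["tcp_rot"],o["wrist_force"])
hsv=cv2.cvtColor(p,cv2.COLOR_RGB2HSV);g=cv2.inRange(hsv,(100,80,20),(130,255,255));g[:180]=0;g[350:]=0
uv,P=wcloud(d,o,g);zt=o["ee_pos"][2]+.0232
T=P[abs(P[:,2]-zt)<.0015];T=T[np.hypot(*(T[:,:2]-o["ee_pos"][:2]).T)<.04];h=cv2.convexHull(T[:,:2].astype(np.float32));print(cv2.minEnclosingCircle(h))
hs=holes(p,o,(230,420,50,330));W=plane("wrist",hs,.014,o)[:,:2];r=np.hypot(*(W-[.5921,-.0422]).T);print(W[abs(r-.034)<.004])
E
```

```text
time: 11.7
ee_pos: [0.5944, -0.042, 0.0947]
tcp_rot: [179.9, 0.0, 89.9]
wrist_force: [0.6, 0.7, -2.1]
opening: 0.0538
[ 0.59437221 -0.04199722  0.09474783] [1.79871029e+02 1.03673997e-02 8.99442564e+01] [ 0.58524683  0.69027426 -2.09357474]
((0.5931362509727478, -0.04193473607301712), 0.028080763295292854)
[]
```

```bash
python3 -m inch '[[-0.0003,-0.001,0,0,0,0,1],[-0.0003,-0.001,0.005,0,0,0,1],[-0.0003,-0.001,0.01,0,0,0,1],[-0.0003,-0.001,0.015,0,0,0,1],[-0.0003,-0.001,0.015,0,0,0,1],[-0.0003,-0.001,0.015,0,0,0,1]]'; python3 -m inch '[[0,0,0.005,0,0,0,1],[0,0,0.01,0,0,0,1],[0,0,0.01,0,0,0,1]]'
```

```text
time: 12.25
ee_pos: [0.5922, -0.0416, 0.0772]
tcp_rot: [-179.9, -0.0, 90.0]
wrist_force: [-0.2, 0.6, -2.6]
opening: 0.0544
time: 12.5
ee_pos: [0.5921, -0.0416, 0.0665]
tcp_rot: [-179.9, -0.0, 90.0]
wrist_force: [-1.2, -0.8, -1.7]
opening: 0.0542
```

```bash
python3 -m inch '[[0,0,0.0025,0,0,0,1],[0,0,0.005,0,0,0,1],[0,0,0.005,0,0,0,1],[0,0,0.005,0,0,0,1]]'
```

```text
time: 12.83
ee_pos: [0.5926, -0.0416, 0.0627]
tcp_rot: [-180.0, -0.0, 90.0]
wrist_force: [-0.6, 0.7, -1.5]
opening: 0.0539
```

```bash
python3 -m inch '[[0,0,0.0015,0,0,0,1],[0,0,0.003,0,0,0,1],[0,0,0.003,0,0,0,1],[0,0,0.003,0,0,0,1]]'
```

```text
time: 13.17
ee_pos: [0.5927, -0.0417, 0.0596]
tcp_rot: [180.0, -0.0, 90.0]
wrist_force: [0.8, 0.3, -4.4]
opening: 0.0539
```

```bash
cat > ck.py <<'E'
from m import *
o=telemetry.get_obs();p,d=optics.camera("wrist");print(o["time"],o["ee_pos"].round(4),o["tcp_rot"].round(2),o["wrist_force"].round(1),o["torque"].round(2))
hsv=cv2.cvtColor(p,cv2.COLOR_RGB2HSV);g=cv2.inRange(hsv,(100,80,20),(130,255,255));g[:180]=0;g[350:]=0
uv,P=wcloud(d,o,g);P=P[np.hypot(*(P[:,:2]-o["ee_pos"][:2]).T)<.04]
hh,e=np.histogram(P[:,2],np.arange(.04,.25,.001));zt=e[hh.argmax()]+.0005
T=P[abs(P[:,2]-zt)<.0015];zt=np.median(T[:,2]);print("bottom",zt-.036,"below tcp",o["ee_pos"][2]-zt+.036,cv2.minEnclosingCircle(cv2.convexHull(T[:,:2].astype(np.float32))))
A=np.c_[T[:,:2]-T[:,:2].mean(0),np.ones(len(T))];print("tilt",np.linalg.lstsq(A,T[:,2],rcond=None)[0].round(4))
gg=cv2.inRange(hsv,(8,90,40),(28,255,255));_,G=wcloud(d,o,gg);G=G[np.hypot(G[:,0]-.592,G[:,1]+.042)<.035];print("ring z",len(G),np.percentile(G[:,2],[50,90,97]) if len(G) else 0)
cv2.imwrite("pics/ck%.1f.png"%o["time"],p[:,:,::-1])
E
python3 ck.py
```

```text
13.1667 [ 0.5927 -0.0417  0.0596] [179.99  -0.    89.99] [ 0.8  0.3 -4.4] [-0.03 -0.37 -0.08]
bottom 0.04651462354805259 below tcp 0.013100644901064613 ((0.5916728377342224, -0.04149797558784485), 0.0280415378510952)
tilt [-0.0017  0.0012  0.0825]
ring z 373 [0.03797676 0.04273148 0.04376879]
```

The underside is at 46.5 mm with no reaction force, below the pin's top at 52 mm. The keyways were already lined up and the collar is keyed without turning. Pushing home now.

```bash
python3 -m inch '[[0,0,0.002,0,0,0,1],[0,0,0.004,0,0,0,1],[0,0,0.006,0,0,0,1],[0,0,0.008,0,0,0,1],[0,0,0.010,0,0,0,1],[0,0,0.010,0,0,0,1],[0,0,0.010,0,0,0,1],[0,0,0.010,0,0,0,1]]'; python3 ck.py
```

```text
time: 13.88
ee_pos: [0.593, -0.0417, 0.0525]
tcp_rot: [179.9, 0.0, 90.0]
wrist_force: [-6.6, 1.2, 18.6]
opening: 0.0542
13.8833 [ 0.593  -0.0417  0.0525] [1.7987e+02 1.0000e-02 8.9990e+01] [-6.6  1.2 18.6] [ 0.16  1.62 -0.11]
bottom 0.039487806338036426 below tcp 0.012982653309735533 ((0.5916263461112976, -0.04177447035908699), 0.028239447623491287)
tilt [-0.0021 -0.0007  0.0755]
ring z 310 [0.03179119 0.0358795  0.03749462]
```

```bash
python3 -m inch '[[0,0,0,0,0,0,1],[0,0,0,0,0,0,1],[0,0,0,0,0,0,1],[0,0,0,0,0,0,1],[0,0,0,0,0,0,1],[0,0,0,0,0,0,1]]'; python3 ck.py; cd pics; python3 -c "
import cv2;cv2.imwrite('last.png',cv2.imread(sorted(__import__('glob').glob('ck14*'))[-1])[80:380,180:460])"
```

```text
time: 14.43
ee_pos: [0.5929, -0.0417, 0.0525]
tcp_rot: [179.9, 0.0, 90.0]
wrist_force: [-7.2, 0.3, 18.3]
opening: 0.0542
14.4333 [ 0.5929 -0.0417  0.0525] [1.7987e+02 1.0000e-02 8.9990e+01] [-7.2  0.3 18.3] [0.08 1.59 0.04]
bottom 0.039483520103182186 below tcp 0.01296955922041923 ((0.5917226076126099, -0.04170741140842438), 0.02814171463251114)
tilt [-0.0007 -0.0003  0.0755]
ring z 311 [0.03175996 0.0361262  0.03765499]
```

View pics/last.png

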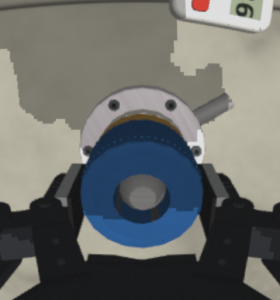

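The collar is home and steady, with the post showing through its bore at about (142,190). I'm handing in.

```bash
python3 -c "
from workcell import order;print(order.job_done())"
```

```text
the job is handed in; nothing more can be done
None
```

The filter cell is closed and the job was handed in at about 14.5 s of the 72 s allowed, with the gripper still holding the collar pushed home. No verdict was reported.

- **Ring:** I threaded it over the post and round the boss without any contact force. The check after letting go showed its top at about 45 mm and level, which is fully down on the sprung seat.
- **Collar:** I threaded it over the post and, by luck, its keyways were already lined up with the pin. It passed the pin with no reaction force, so no turning was needed, and I then pushed it home.
- **Last check, after 0.5 s of holding:**
  - The collar's underside was at 39.5 mm against the 40 mm home height. It was level within 0.003 rad, centred on the cell within about 1 mm and not drifting.
  - The wrist read about 18 N upward, in line with the spring force plus some pressing on the shoulder.
  - The fingertips were well above the ring.

**Not clean or not checked:**
- A side force of about 7 N along x remained at the wrist.
- My two ways of locating a held part from the wrist camera differed by about 1.3 to 1.9 mm.
- I did not measure the beaker, timer and dish again at the end; no move went near them.

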